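Turn a resin-printed cover over on the cure stand and restart the exposure timer

ROBOT

A 6-joint arm with a two-finger parallel gripper is mounted at the origin on the work surface. World frame = base frame: x ahead of the robot, y to its left, z up, the work surface at z = 0. Lengths are in mm, angles in rad, forces in N, time in s.
With the tool pointing down it reaches from about 300 to 750 mm from the base axis. Payload 8.5 kg.
Tool frame: the origin (TCP) lies midway between the tips of the shut fingers; the grasp point (between the pads) lies 19 mm behind it; z points along the fingers, y is the line along which they close (so a half turn about z gives the same grasp; the last joint's range is limited). The gripper opens to 85 mm and grips with 20 to 120 N. Pads are 22 mm wide; open, the fingers measure 114 mm over their backs; the gripper's body (76 mm by 85 mm) begins 54 mm behind the grasp point. The pads swing forward as they close: fully open they stand 13 mm farther back than shut.
Start: joints at [-0.215, 0.381, 1.297, -0, 1.464, -0.215], TCP at [549.982, 0.002, 231.322] pointing down, gripper open.
Joint ranges: [-3.11, 3.11], [-0.89, 2.33], [0.22, 2.48], [-1.42, 4.56], [0.17, 2.85], [-2.88, 2.88]. Speed limits (rad/s): [2.39, 2.39, 3.14, 3.14, 3.14, 3.14].

INTERFACE

Orientations are given as a unit quaternion [w, x, y, z].
In Python, from plant import ctrl gives the robot as it stands.
- The arm moves only by the shell command python3 -m pendant 'ROWS' [FORCE]. ROWS is JSON, a list that holds one entry, the list of rows, each a list of 7 numbers: the turn, a rotation vector about the tool's x, y, z in degrees, then the shift along the tool's x, y, z in mm, then the closure, from 0 (fully open) to 1 (shut). A call has 1 to 8 rows; each row shifts and turns the commanded pose from where the row before left it, along the tool's axes as they then stand; what a row does not reach is not made up. A row lasts 1/8 s, in which the tool goes at most 62.5 mm and 10.7 degrees, less where a joint would pass 70% of its speed; a pose out of reach is approached as far as the arm can. A call is refused whole if a number of a shift passes 62.5 or a number of a turn 10.7, either way. A call with a gripper value outside its range is refused whole. The fingers move at their own pace and stop on an object; FORCE is the grip in N (left out, the last holds). Time passes only in rows, so rows that do not move let the fingers close. It gives the time, the measured TCP pose, the force, the opening and the grip force at its end, in the units of the state.
- ctrl.get_state(): the state, without advancing time (a new reading comes with each control period).
- ctrl.read_camera(name): name is "scene" or "side" or "wrist"; returns a dict with "frame" (384x512x3 uint8, blue, green, red), "fx", "fy", "cx", "cy" (pixels), "rvec" (rotation vector, rad) and "tvec" (3), from world to camera coordinates, as OpenCV has them. Camera axes: x right, y down, z forward; pixel columns grow to the right and rows downward; lengths in mm; the calibration is good to about 2 mm. A picture is of the moment at which its call begins. There is no depth.
- ctrl.finish_job(): hands the job in; it is judged then, once.
The state is a dict: "clock": time; "q": joint angles; "qd": joint speeds; "effort": joint torques, N m; "ee_pos": TCP position; "tcp_rot": TCP orientation; "contact_force": force on the tool from outside, world axes, zero at the start; "torque": the same for the moment, N m; "gripper_width": finger opening in mm; "gripper_force": force on a finger pad.
Only numpy, scipy, OpenCV 4.12 (cv2) and the standard library are available. Lean on these libraries where they do the work, as an engineer would, in place of code of your own. Each camera call takes 0.05 s, during which the arm holds its last target. There are 200 camera calls.

TASK

The plain face of the printed cover panel on the cure stand has had its exposure. Turn the panel over and lay it back flat on the same stand with the ribbed face up, centred and lined up along the stand, never letting it drop or flop over; the turning rest is there to lean it on while you change your grip. Then swing the exposure timer's sprung lever all the way to its stop and let it spring back, leaving the other things on the bench as they are.

Things in the scene. Friction and masses are not known exactly. Their poses are not given: they have to be found in the camera images.
- panel: Cream resin cover panel, 64 x 140 x 12 mm, about 120 g: a 4 mm sheet, plain on one face, rim and cross ribs (8 mm high, flush) on the other, hollow face; lies flat on either. Origin at the centre of its volume; x across the 64 mm width, y along its length, z out of the PLAIN face (up at the start, must be down at the end). Easily held across the width by its long edges.
- stand_top (a point): Centre of the top of the fixed aluminium cure stand, 60 mm above the table. The top is a narrow block 36 mm (x) by 90 mm (y: the way the panel lies); the panel overhangs it by 14 mm along each long edge, leaving room for fingers beside the block. Below is a foot 110 x 130 mm, 8 mm high. z up.
- rest_foot (a point): Fixed turning rest: the panel can stand here on a short end and lean back. Point: top of its 10 mm foot (100 mm in x, 130 in y), bottom of the front of its sloping back. The back, 34 mm wide (x), slopes up towards +y at 78 deg from level, its top 67 mm above the table. A toe bar 12 mm high stands before it, inner side at y = -17 mm: the panel's end stands between bar and back. z up.
- timer_lever (a joint): Angle of the sprung timer lever: 0 at rest, 1.2 rad at its stop; grows as the lever turns clockwise seen from above. A spring drives it back to 0 when let go (about 1.6 N at the post at rest, 4 N at the stop).
- lever_post (a point): Centre of the top of the upright round black post (15 mm thick, 32 mm high above the arm) at the end of the lever, 95 mm above the table, 78 mm from the pivot. Push the post sideways. The arm's top is 64 mm, the timer's box top 50 mm above the table.
- lever_pivot (a point): Vertical pivot axis of the lever, 54 mm above the table, on the grey timer box (120 x 110 x 50 mm), in a frame fixed to the box. At rest the arm points to -x and -y of it (215 degrees counter-clockwise from +x), at the stop to -x and +y (146 degrees).
- scraper: Bystander: scraper, 170 mm long, lying flat.
- bracket: Bystander: small printed angle bracket, 50 x 30 x 36 mm.
- resin_bottle: Bystander: black bottle, 68 mm across, 160 mm tall.
- alcohol_bottle: Bystander: white bottle, 60 mm across, 150 mm tall.
- rinse_cup: Bystander: clear cup, 80 mm across, 85 mm tall.
- raft_part: Bystander: print still on its raft, 90 x 35 x 27 mm.
- brush: Bystander: brush, 180 mm long, lying flat.

How it is judged:
By the outcome, as a careful person would: the job done as asked, in the order asked, and still so for the second after the job is handed in, with the robot touching nothing.
It also fails if it takes over 72 s, if anything falls off the work surface, if the arm or the gripper's body presses on something with over 40 N, if the wrist force passes 120 N, or if a joint passes its speed limit or range.

## Working session

There is one attempt and no reset: what is moved stays moved. The work goes in short steps, Python scripts to look and compute and a shell command to move; the robot and the scene stay as the last step left them, time stands still between calls to the robot, and variables do not carry over. Pictures are saved under pics/ and viewed, at most 10 in all, crops included, and the job is handed in when it is done.

```bash
ls; mkdir -p pics; cat > h.py <<'E'
import numpy as np,cv2
from plant import ctrl
def cam(n,f=None):
    c=ctrl.read_camera(n)
    if f: cv2.imwrite('pics/'+f,c['frame'])
    np.savez('pics/%s.npz'%(f or n),**{k:np.array(c[k]) for k in c})
    return c
def load(f): return dict(np.load('pics/%s.npz'%f))
def KR(c): 
    K=np.array([[c['fx'],0,c['cx']],[0,c['fy'],c['cy']],[0,0,1.]]);return K,cv2.Rodrigues(np.array(c['rvec'],float))[0],np.array(c['tvec'],float).ravel()
def pt(c,u,v,z):
    K,R,t=KR(c);d=R.T@np.linalg.solve(K,[u,v,1]);o=-R.T@t
    return o+d*(z-o[2])/d[2]
def proj(c,P):
    K,R,t=KR(c);return cv2.projectPoints(np.array(P,float).reshape(-1,1,3),np.array(c['rvec'],float),t,K,None)[0].reshape(-1,2)
E
python3 - <<'E'
from h import *
a=[cam(n)['frame'] for n in('scene','side','wrist')]
for n in('scene','side','wrist'):
    c=load(n);K,R,t=KR(c);print(n,c['fx'],(-R.T@t).round(),R[2].round(2))
cv2.imwrite('pics/a.png',cv2.resize(a[0],(800,600)))
cv2.imwrite('pics/b.png',cv2.resize(a[1],(800,600)))
print(ctrl.get_state())
E
```

```text
pics
scene 354.4045783572252 [1024. -330.  991.] [-0.42  0.3  -0.85]
side 394.12952087290233 [ 299. -965.  902.] [ 0.21  0.73 -0.64]
wrist 321.74360118320817 [550.  69. 374.] [-0.   -0.27 -0.96]
{'clock': 0.15, 'q': array([-2.15287300e-01,  3.81050855e-01,  1.29805414e+00,  1.18996510e-05,
        1.46360540e+00, -2.15283093e-01]), 'qd': array([ 0.00054682, -0.00256415, -0.00232089, -0.00110828,  0.00042922,
       -0.00135409]), 'effort': array([ 1.94521621e-03, -4.48624384e+01, -2.31344014e+01, -1.86937300e-04,
        3.77541786e-03, -1.65174959e-05]), 'ee_pos': array([5.49771815e+02, 5.76670463e-02, 2.30859413e+02]), 'tcp_rot': array([-4.73673102e-04,  7.07108610e-01,  7.07104731e-01, -2.96658405e-04]), 'contact_force': array([0.06542621, 0.31931212, 0.21984277]), 'torque': array([ 0.01199133, -0.03839967, -0.02605513]), 'gripper_force': 0.0, 'gripper_width': 85.42102289275668}
```

View pics/a.png

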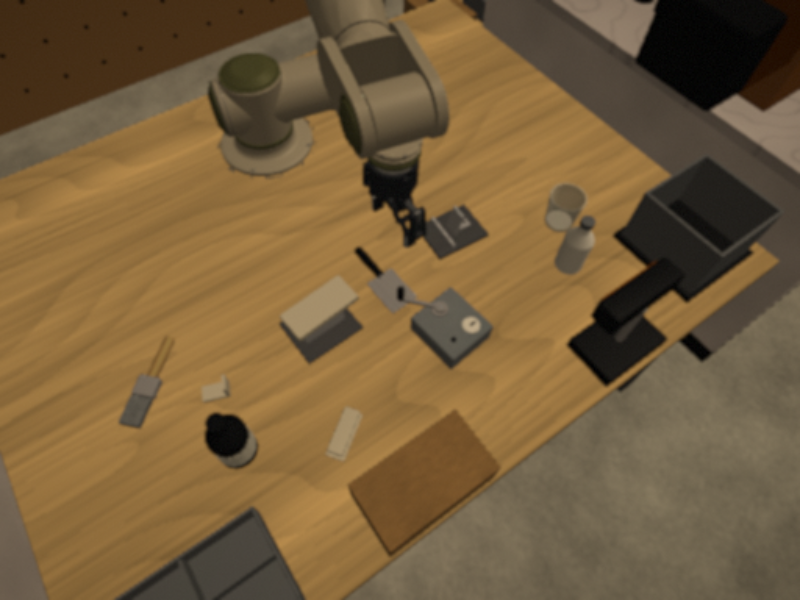

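View pics/b.png

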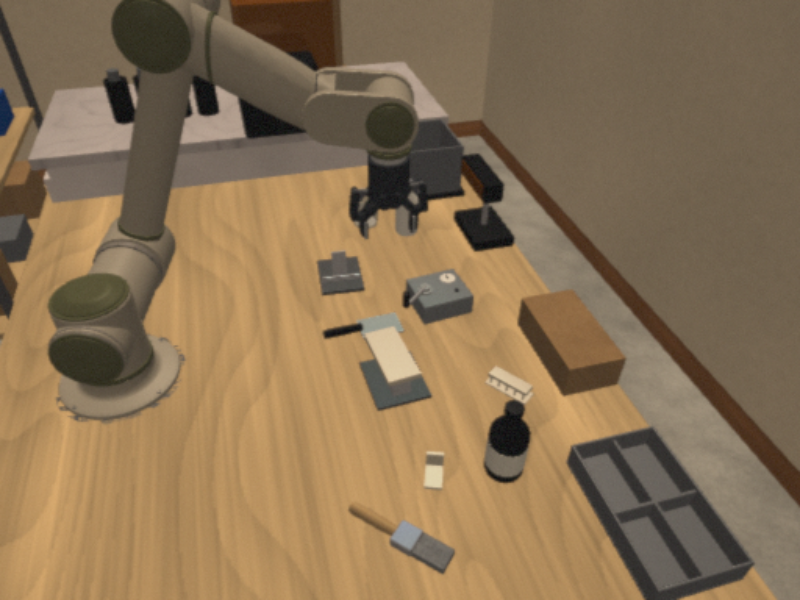

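Scene (800 px wide): panel around (319,308), rest at (455,230), timer at (451,325), post at (401,293). The arm is clear of these. I'll enlarge the relevant parts.

```bash
python3 - <<'E'
from h import *
f=load('side')['frame'][155:265,200:308];cv2.imwrite('pics/c.png',cv2.resize(f,None,fx=5,fy=5,interpolation=cv2.INTER_CUBIC))
f=load('scene')['frame'][125:240,175:320];cv2.imwrite('pics/d.png',cv2.resize(f,None,fx=5,fy=5,interpolation=cv2.INTER_CUBIC))
E
```

```text
(no output)
```

View pics/c.png

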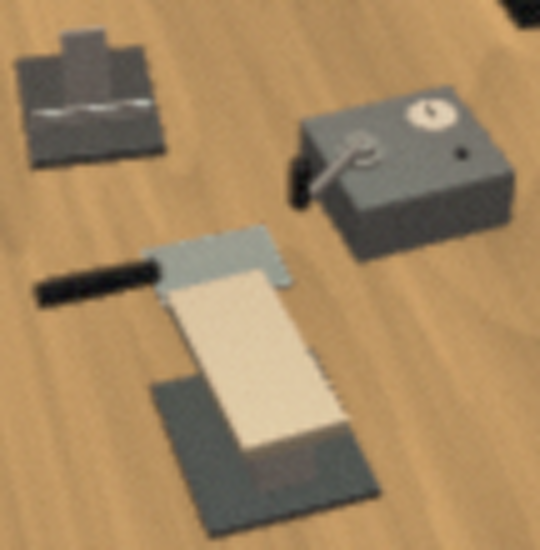

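View pics/d.png

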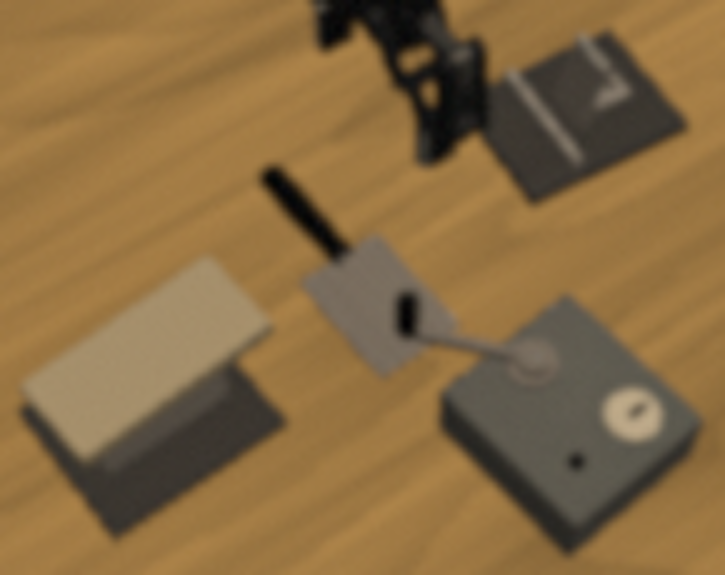

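```bash
cat >> h.py <<'E'
def P(c,o,l,z):
    A=np.array([pt(c,(u+.5)/5-.5+o[0],(v+.5)/5-.5+o[1],z)[:2] for u,v in l]);return A
E
python3 - <<'E'
from h import *
s=load('side');n=load('scene');so=(200,155);no=(175,125)
def show(t,A):
    print(t,A.round().tolist(),'mean',A.mean(0).round(1),'edges',[(round(np.hypot(*d),1),round(np.degrees(np.arctan2(d[1],d[0])),1)) for d in np.diff(np.vstack([A,A[:1]]),axis=0)])
show('panel s',P(s,so,[(170,291),(263,270),(349,417),(245,450)],72))
show('panel n',P(n,no,[(22,388),(208,257),(272,325),(87,463)],72))
show('sfoot s',P(s,so,[(152,385),(212,533),(378,494)],8))
show('sfoot n',P(n,no,[(22,412),(118,535),(285,423)],8))
show('rfoot s',P(s,so,[(15,60),(142,46),(165,152),(33,163)],10))
show('rfoot n',P(n,no,[(536,202),(687,127),(607,32)],10))
show('post s',P(s,so,[(301,160)],95)); show('post n',P(n,no,[(407,298)],95))
show('piv s',P(s,so,[(365,148)],66)); show('piv n',P(n,no,[(533,358)],66))
show('box s',P(s,so,[(303,126),(450,90),(514,175),(362,206)],50))
show('box n',P(n,no,[(443,397),(568,296),(700,425),(570,520)],50))
E
```

```text
panel s [[480.0, -80.0], [541.0, -76.0], [556.0, -211.0], [492.0, -221.0]] mean [ 517.4 -146.8] edges [(np.float64(61.0), np.float64(3.7)), (np.float64(136.7), np.float64(-83.7)), (np.float64(65.5), np.float64(-171.7)), (np.float64(141.7), np.float64(94.5))]
panel n [[495.0, -220.0], [479.0, -82.0], [542.0, -76.0], [559.0, -213.0]] mean [ 518.7 -147.7] edges [(np.float64(139.1), np.float64(96.6)), (np.float64(63.5), np.float64(5.5)), (np.float64(138.2), np.float64(-82.9)), (np.float64(64.7), np.float64(-173.7))]
sfoot s [[464.0, -94.0], [471.0, -222.0], [574.0, -219.0]] mean [ 503.  -178.3] edges [(np.float64(128.3), np.float64(-86.7)), (np.float64(103.5), np.float64(2.0)), (np.float64(166.7), np.float64(131.7))]
sfoot n [[473.0, -221.0], [579.0, -213.0], [573.0, -90.0]] mean [ 541.6 -174.5] edges [(np.float64(106.3), np.float64(3.9)), (np.float64(123.7), np.float64(93.0)), (np.float64(164.4), np.float64(-127.3))]
rfoot s [[438.0, 273.0], [536.0, 266.0], [524.0, 133.0], [430.0, 144.0]] mean [482.  203.9] edges [(np.float64(98.4), np.float64(-3.9)), (np.float64(133.8), np.float64(-95.
[... 424 characters left out ...]
oat64(0.0), np.float64(0.0))]
piv s [[643.0, 33.0]] mean [642.7  33.1] edges [(np.float64(0.0), np.float64(0.0))]
piv n [[647.0, 42.0]] mean [647.   42.2] edges [(np.float64(0.0), np.float64(0.0))]
box s [[614.0, 87.0], [729.0, 101.0], [739.0, -2.0], [629.0, -7.0]] mean [677.8  44.7] edges [(np.float64(115.2), np.float64(6.8)), (np.float64(103.7), np.float64(-84.3)), (np.float64(110.6), np.float64(-177.5)), (np.float64(95.4), np.float64(98.6))]
box n [[631.0, -12.0], [618.0, 93.0], [734.0, 103.0], [738.0, 1.0]] mean [680.2  46.4] edges [(np.float64(106.6), np.float64(97.4)), (np.float64(116.7), np.float64(4.7)), (np.float64(101.9), np.float64(-87.4)), (np.float64(108.1), np.float64(-172.8))]
```

```bash
python3 - <<'E'
from h import *
s=load('side');n=load('scene');so=(200,155);no=(175,125)
print('bar s',P(s,so,[(33,113),(150,103)],22).round(1).tolist(),'n',P(n,no,[(512,72),(580,163)],22).round(1).tolist())
print('backtop s',P(s,so,[(63,33),(105,30)],67).round(1).tolist(),'n',P(n,no,[(585,105),(628,95)],67).round(1).tolist())
# predicted rest for guess: centre c yaw -4
a=np.radians(-4);R=np.array([[np.cos(a),-np.sin(a)],[np.sin(a),np.cos(a)]])
for nm,c,o in(('s',s,so),('n',n,no)):
    L=[]
    for x,y,z in[(-17,0,10),(17,0,10),(-17,12,67),(17,12,67),(-50,-17,22),(50,-17,22)]:
        p=R@[x,y]+[484,210];q=proj(c,[*p,z])[0];L.append(((q-o+.5)*5-.5).round().tolist())
    print(nm,L)
E
```

```text
bar s [[438.0, 187.2], [523.3, 177.2]] n [[438.8, 185.9], [527.0, 177.0]]
backtop s [[468.8, 217.8], [499.2, 213.7]] n [[515.1, 184.9], [524.6, 213.4]]
s [[67.0, 101.0], [112.0, 96.0], [60.0, 29.0], [106.0, 24.0], [24.0, 107.0], [159.0, 91.0]]
n [[564.0, 93.0], [591.0, 127.0], [587.0, 33.0], [615.0, 68.0], [519.0, 60.0], [600.0, 160.0]]
```

```bash
python3 -m pendant '[[[0,0,-5.5,0,0,0,0],[0,10.5,0,0,0,0,0],[0,10.5,0,0,0,0,0],[0,10.5,0,0,0,0,0],[0,10.5,0,0,0,0,0],[0,0,0,0,0,0,0]]]'
cat >> h.py <<'E'
from scipy.spatial.transform import Rotation as Ro
def R0(yaw,tilt): # tool pose: yaw about world z, tilt about tool y
    return Ro.from_euler('z',yaw,degrees=True)*Ro.from_quat([.70710678,.70710678,0,0])*Ro.from_euler('y',tilt,degrees=True)
def go(yaw,tilt,pos,frm=None):
    s=ctrl.get_state();w,x,y,z=s['tcp_rot'];C=Ro.from_quat([x,y,z,w]);T=R0(yaw,tilt)
    print('t',round(float(s['clock']),2),'pos',s['ee_pos'].round(1),'q',s['q'].round(2),'F',s['contact_force'].round(1),'w',round(float(s['gripper_width']),1),round(float(s['gripper_force']),1))
    print('zdir',C.apply([0,0,1]).round(3),'ydir',C.apply([0,1,0]).round(3))
    print('turn(tool deg)',np.degrees((C.inv()*T).as_rotvec()).round(1),'shift in target axes',T.inv().apply(np.array(pos)-s['ee_pos']).round(1))
E
python3 - <<'E'
from h import *
d=R0(5.5,42).apply([0,0,1]);g=np.array([518,-147,66]);print(d)
go(5.5,42,g+24*d)
E
```

```text
clock: 0.9
ee_pos: [549.9, -1.6, 229.5]
tcp_rot: [-0.267, 0.629, 0.689, 0.241]
contact_force: [0.6, -0.1, 0.2]
gripper_width: 85.5
gripper_force: 0.0
[-0.06413333  0.66605006 -0.74314483]
t 0.9 pos [549.9  -1.6 229.5] q [-0.5   0.51  1.29  0.6   1.77 -0.6 ] F [ 0.6 -0.1  0.2] w 85.5 0.0
zdir [-0.065  0.667 -0.742] ydir [ 0.996  0.093 -0.004]
turn(tool deg) [-0.  -0.1 -0.3] shift in target axes [-214.6  -45.7   50.7]
```

```bash
python3 -m pendant '[[[0,0,0,-54,-11.5,-4,0],[0,0,0,-54,-11.5,-4,0],[0,0,0,-54,-11.5,-4,0],[0,0,0,-53,-11.5,-3,0],[0,0,0,0,0,0,0]]]'
python3 - <<'E'
from h import *
d=R0(5.5,42).apply([0,0,1]);g=np.array([518,-147,66])
go(5.5,42,g+24*d)
c=cam('wrist');b=cam('side')
W=c['frame'];cv2.imwrite('pics/e.png',cv2.resize(W,(800,600)))
yaw=np.radians(5.5);R=np.array([[np.cos(yaw),-np.sin(yaw)],[np.sin(yaw),np.cos(yaw)]])
print((proj(c,[[*(R@[x,y]+[518,-147]),72] for x,y in[(-32,-70),(32,-70),(32,70),(-32,70)]])*1.5625).round())
E
```

```text
clock: 1.52
ee_pos: [519.9, -175.0, 96.8]
tcp_rot: [-0.266, 0.629, 0.69, 0.24]
contact_force: [-0.9, 0.3, -0.0]
gripper_width: 85.6
gripper_force: 0.0
t 1.52 pos [ 519.9 -175.    96.8] q [-0.76  0.72  1.29  0.46  1.71 -0.93] F [-0.9  0.3 -0. ] w 85.6 0.0
zdir [-0.065  0.665 -0.744] ydir [ 0.996  0.094 -0.003]
turn(tool deg) [-0.1  0.1 -0.2] shift in target axes [ 0.2  0.8 65.7]
[[308. 529.]
 [509. 529.]
 [480. 178.]
 [335. 179.]]
```

View pics/e.png

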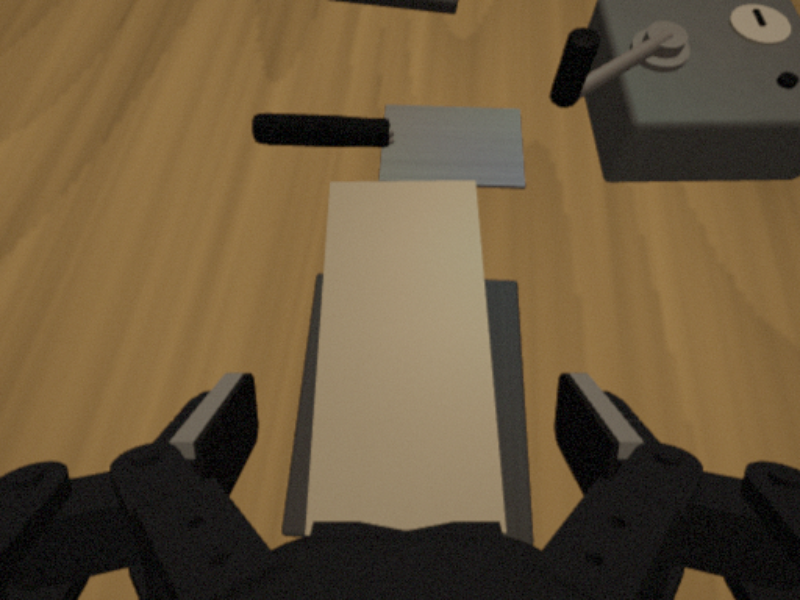

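```bash
python3 - <<'E'
from h import *
c=load('wrist')
def w(l,z): return np.array([pt(c,u/1.5625,v/1.5625,z)[:2] for u,v in l]).round(1).tolist()
print('foot',w([(318,275),(284,532),(516,281),(532,545)],8),'panel',w([(331,182),(476,181),(505,530),(307,530)],72))
print('post',w([(584,34)],95),'piv',w([(668,36)],66))
E
python3 -m pendant '[[[0,0,0,0,-0.5,33,0],[0,0,0,0,-0.5,32.5,0],[0,0,0,0,0,0,0],[0,0,0,0,0,0,1],[0,0,0,0,0,0,1],[0,0,0,0,0,0,1],[0,0,0,0,0,0,1],[0,0,0,0,0,0,1]]]' 50
```

```text
foot [[464.2, -95.9], [471.0, -222.0], [571.4, -89.7], [578.0, -216.9]] panel [[478.1, -82.3], [541.6, -75.9], [555.4, -214.0], [492.5, -220.0]]
post [[585.6, -6.4]] piv [[641.9, 35.9]]
clock: 2.62
ee_pos: [516.1, -130.5, 51.6]
tcp_rot: [-0.264, 0.628, 0.691, 0.242]
contact_force: [0.9, 0.2, 6.7]
gripper_width: 63.3
gripper_force: 54.9
```

```bash
python3 -m pendant '[[[0,0,0,7,0,-7.5,1],[0,0,0,20,0,-22,1],[0,0,0,30,0,-33,1],[0,0,0,30,0,-33,1],[0,0,0,30,0,-33,1],[0,0,0,0,0,0,1]]]' 60
python3 - <<'E'
from h import *
d=R0(5.5,42).apply([0,0,1])
go(-4.5,42,[484,190,230])
a=cam('scene')['frame'];b=cam('side')['frame']
f=cv2.resize(a[150:240,170:270],None,fx=4,fy=4,interpolation=cv2.INTER_CUBIC)
g=cv2.resize(b[150:262,210:310],None,fx=4,fy=4,interpolation=cv2.INTER_CUBIC)
o=np.zeros((448,800,3),np.uint8);o[:360,:400]=f;o[:,400:]=g;cv2.imwrite('pics/f.png',o)
E
```

```text
clock: 3.38
ee_pos: [515.7, -129.6, 227.1]
tcp_rot: [-0.262, 0.628, 0.692, 0.241]
contact_force: [0.5, 0.0, -1.4]
gripper_width: 63.0
gripper_force: 65.9
t 3.38 pos [ 515.7 -129.6  227.1] q [-0.71  0.54  1.23  0.51  1.89 -0.77] F [ 0.5  0.  -1.4] w 63.0 65.9
zdir [-0.06   0.662 -0.747] ydir [0.995 0.096 0.005]
turn(tool deg) [-6.4  0.3  7.6] shift in target axes [236.9 -56.7 209.4]
```

View pics/f.png

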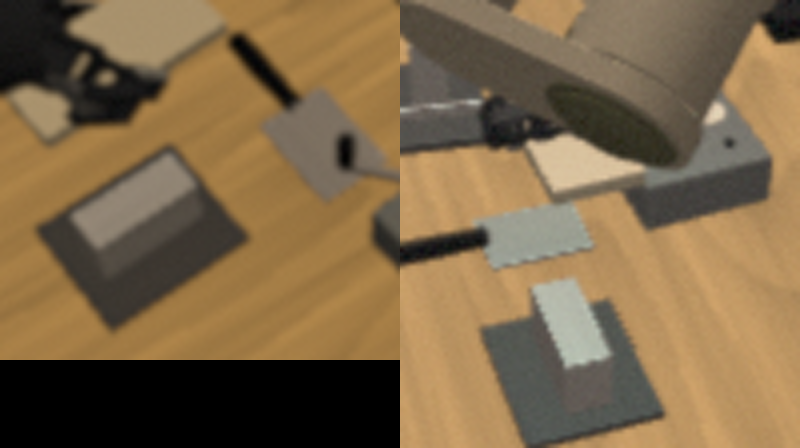

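```bash
python3 - <<'E'
from h import *
n=load('scene');s=load('side')
def f(c,l,o,z):return np.array([pt(c,(u+.5)/4-.5+o[0],(v+.5)/4-.5+o[1],z)[:2] for u,v in l])
A=f(n,[(71,213),(171,147),(197,186),(98,250)],(170,150),60);print(A.round(1).tolist(),A.mean(0))
A=f(s,[(131,288),(178,280),(211,355),(160,366)],(210,150),60);print(A.round(1).tolist(),A.mean(0))
T=R0(5.5,42);w=load('wrist');K,R,t=KR(w);C=-R.T@t
off=T.inv().apply(C-[519.9,-175,96.8]);print('cam in tool',off, T.inv().as_matrix()@R.T)
st=ctrl.get_state()
for p in([490,10,250],[490,60,250],[490,40,280]):
    D=np.array(p)-st['ee_pos'];w2=dict(w);w2['tvec']=-R@(T.apply(off)+p)
    print(p,T.inv().apply(D).round(1),proj(w2,[[484,203,10],[484,270,10],[484,139,10],[484,215,67]]).round().tolist())
E
```

```text
[[504.1, -199.2], [497.2, -108.1], [537.6, -109.9], [542.2, -198.1]] [ 520.29148357 -153.84356242]
[[500.1, -112.7], [537.3, -113.4], [539.7, -196.6], [500.7, -197.6]] [ 519.42883399 -155.05903891]
cam in tool [  69.20785222    0.58113697 -143.08063194] [[-0.00387002 -0.96132843 -0.27537734]
 [ 0.99999114 -0.00326459 -0.00265688]
 [ 0.00165514 -0.27538518  0.96133255]]
[490, 10, 250] [122.2 -11.5  74.7] [[269.0, 158.0], [272.0, 120.0], [265.0, 199.0], [271.0, 127.0]]
[490, 60, 250] [159.2  -6.7 108. ] [[266.0, 190.0], [270.0, 148.0], [261.0, 235.0], [267.0, 161.0]]
[490, 40, 280] [164.5  -8.6  72.4] [[267.0, 186.0], [270.0, 148.0], [263.0, 228.0], [268.0, 159.0]]
```

```bash
python3 -m pendant '[[[0,0,0,25,13,15,1],[0,0,0,38,24,26,1],[0,0,0,38,24,26,1],[0,0,0,35,22,24,1],[0,0,0,16,10,10.6,1],[0,0,0,0,0,0,1],[0,0,0,0,0,0,1]]]'
python3 - <<'E'
from h import *
go(-4.5,42,[484,190,230])
c=cam('wrist','w2.png')
f=c['frame'][100:300,90:340];cv2.imwrite('pics/g.png',cv2.resize(f,None,fx=3,fy=3,interpolation=cv2.INTER_CUBIC))
E
```

```text
clock: 4.35
ee_pos: [590.2, 58.9, 249.2]
tcp_rot: [-0.266, 0.628, 0.691, 0.241]
contact_force: [-0.2, 0.2, -1.5]
gripper_width: 62.9
gripper_force: 65.9
t 4.35 pos [590.2  58.9 249.2] q [-0.38  0.53  1.18  0.65  1.77 -0.45] F [-0.2  0.2 -1.5] w 62.9 65.9
zdir [-0.064  0.666 -0.743] ydir [ 0.996  0.095 -0.001]
turn(tool deg) [-6.7  0.   7.3] shift in target axes [  78.1 -116.2   96.1]
```

View pics/g.png

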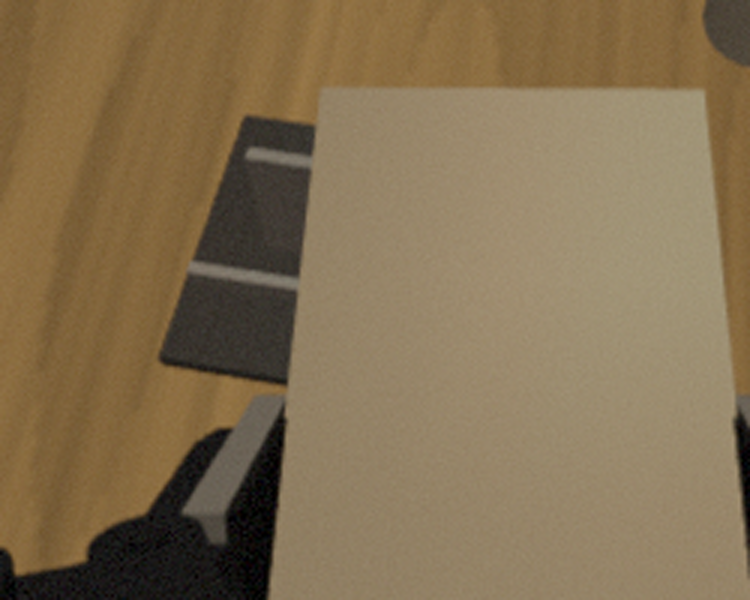

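```bash
python3 - <<'E'
from h import *
c=load('w2.png')
def f(l,z):return np.array([pt(c,(u+.5)/3-.5+90,(v+.5)/3-.5+100,z)[:2] for u,v in l])
print('foot',f([(163,357),(245,118)],10).round(1).tolist())
print('bar in/out',f([(190,261),(298,279),(189,272),(298,290)],22).round(1).tolist())
print('back top near',f([(247,159),(312,167)],67).round(1).tolist())
print('back top far',f([(247,148),(312,156)],67).round(1).tolist())
K,R,t=KR(c);T=R0(5.5,42);cc=-R.T@t;tp=np.array([590.2,58.9,249.2])
# panel end in plane n: find z where width 64
for z in (255,260,265,270,275):
    A=f([(320,89),(703,91)],z);print(z,A.round(1).tolist(),np.hypot(*(A[1]-A[0])).round(1),T.inv().apply(np.r_[A.mean(0),z]-tp).round(1))
E
```

```text
foot [[431.1, 145.9], [439.7, 271.1]]
bar in/out [[436.6, 186.8], [485.4, 182.7], [437.4, 181.6], [486.4, 177.5]]
back top near [[467.4, 214.1], [494.5, 212.8]]
back top far [[466.3, 219.3], [493.5, 218.0]]
255 [[549.2, 118.3], [619.9, 124.5]] 71.0 [50.5  0.4 37.7]
260 [[550.7, 114.8], [619.1, 120.7]] 68.6 [51.2  0.4 31.5]
265 [[552.3, 111.3], [618.2, 117.0]] 66.2 [51.8  0.4 25.4]
270 [[553.9, 107.7], [617.4, 113.3]] 63.7 [52.4  0.4 19.2]
275 [[555.4, 104.2], [616.5, 109.5]] 61.3 [53.   0.4 13. ]
```

```bash
python3 - <<'E'
from h import *
n=load('scene')
for nm,u,v,z in(('cuptop',567,195,85),('cupbase',558,222,0),('alcbase',571,268,0),('alctop',587,222,150)): print(nm,pt(n,u/1.5625,v/1.5625,z).round())
E
python3 -m pendant '[[[-6.6,0,7.2,-10,-30,-10,1],[0,-10.2,0,0,0,0,1],[0,-10.2,0,0,0,0,1],[0,-10.2,0,0,0,0,1],[0,-10.2,0,0,0,0,1],[0,-10.2,0,0,0,0,1],[0,0,0,0,0,0,1]]]'
python3 - <<'E'
from h import *
go(-4.3,-60,[484,190,230])
E
```

```text
cuptop [591. 426.  85.]
cupbase [597. 424.  -0.]
alcbase [705. 360.   0.]
alctop [694. 356. 150.]
clock: 5.28
ee_pos: [561.6, 44.1, 250.2]
tcp_rot: [0.053, 0.73, 0.679, -0.057]
contact_force: [0.4, 0.6, -2.1]
gripper_width: 63.0
gripper_force: 66.3
t 5.28 pos [561.6  44.1 250.2] q [-0.06  0.41  1.21 -0.16  1.53  0.02] F [ 0.4  0.6 -2.1] w 63.0 66.3
zdir [-0.011 -0.155 -0.988] ydir [ 0.997 -0.072  0.   ]
turn(tool deg) [  0.1 -51.    0.1] shift in target axes [  87.3  -88.3 -110.8]
```

```bash
python3 -m pendant '[[[0,-10.2,0,0,0,0,1],[0,-10.2,0,0,0,0,1],[0,-10.2,0,0,0,0,1],[0,-10.2,0,0,0,0,1],[0,-10.2,0,0,0,0,1],[0,0,0,0,0,0,1],[0,0,0,0,0,0,1]]]'
python3 - <<'E'
from h import *
T=R0(-4.3,-60);c=np.array([484.7,207.6,80])
p=c-T.apply([-3.7,.4,-22]);print(p)
go(-4.3,-60,p+[0,0,60])
print('down 10 in tool',T.inv().apply([0,0,-10]).round(2))
E
```

```text
clock: 6.15
ee_pos: [562.0, 41.9, 250.9]
tcp_rot: [0.339, 0.637, 0.589, -0.365]
contact_force: [0.4, -0.0, -0.9]
gripper_width: 62.7
gripper_force: 66.4
[483.01129998 190.47585551  65.79570601]
t 6.15 pos [562.   41.9 250.9] q [ 0.24  0.62  1.2  -0.98  1.71  0.38] F [ 0.4 -0.  -0.9] w 62.7 66.4
zdir [-0.066 -0.861 -0.504] ydir [ 0.997 -0.077  0.002]
turn(tool deg) [-0.1 -0.3 -0.1] shift in target axes [179.5 -89.9 -60.6]
down 10 in tool [8.66 0.   5.  ]
```

```bash
python3 -m pendant '[[[0,0,0,20,-10,-7,1],[0,0,0,40,-20,-13.5,1],[0,0,0,40,-20,-13.5,1],[0,0,0,40,-20,-13.5,1],[0,0,0,29.5,-15,-10,1],[0,0,0,10,-5,-3,1],[0,0,0,0,0,0,1],[0,0,0,0,0,0,1]]]'
python3 - <<'E'
from h import *
go(-4.3,-60,[483,190.5,65.8])
f=cam('side')['frame'];g=cam('wrist')['frame']
o=np.zeros((600,800,3),np.uint8)
o[:, :480]=cv2.resize(f[110:230,180:276],(480,600),interpolation=cv2.INTER_CUBIC);o[:240,480:]=cv2.resize(g,(320,240));cv2.imwrite('pics/i.png',o)
E
```

```text
clock: 7.15
ee_pos: [483.7, 190.7, 126.4]
tcp_rot: [0.34, 0.636, 0.588, -0.365]
contact_force: [0.5, -0.4, -1.2]
gripper_width: 62.7
gripper_force: 66.5
t 7.15 pos [483.7 190.7 126.4] q [ 0.51  0.78  1.28 -0.83  1.75  0.73] F [ 0.5 -0.4 -1.2] w 62.7 66.5
zdir [-0.064 -0.863 -0.502] ydir [ 0.997 -0.076  0.003]
turn(tool deg) [ 0.  -0.1 -0.2] shift in target axes [52.4 -0.7 30.5]
```

View pics/i.png

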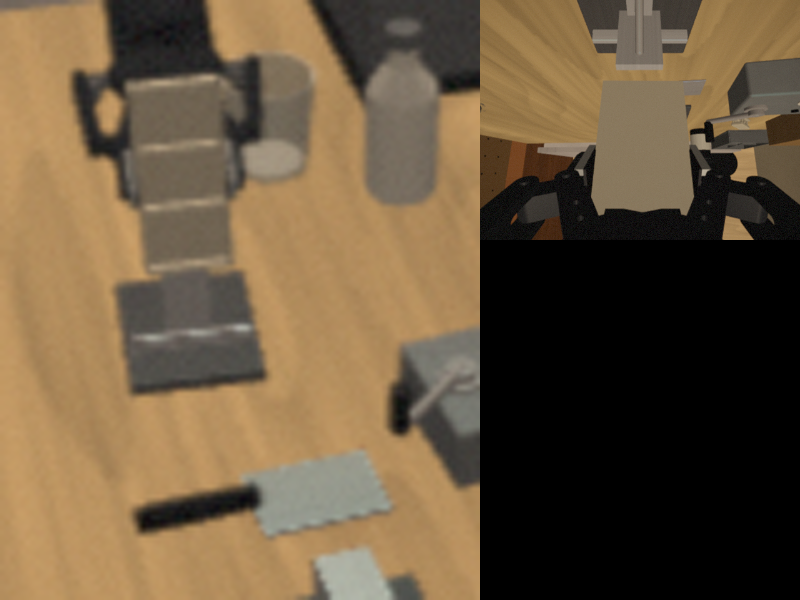

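Side view: panel hangs upright above the rest, ribs toward the camera, centred (188 vs back 187); wrist view confirms it stands just before the back. Descend part way and feel.

```bash
python3 -m pendant '[[[0,0,0,8,-0.3,4.7,1],[0,0,0,10.5,-0.3,6,1],[0,0,0,10.5,0,6,1],[0,0,0,8,0,4.7,1],[0,0,0,2,0,1,1],[0,0,0,0,0,0,1],[0,0,0,0,0,0,1]]]'
python3 - <<'E'
from h import *
go(-4.3,-60,[483,190.5,65.8])
print(ctrl.get_state()['torque'])
E
```

```text
clock: 8.12
ee_pos: [482.5, 191.8, 80.7]
tcp_rot: [0.341, 0.635, 0.589, -0.366]
contact_force: [0.4, -0.0, -0.9]
gripper_width: 63.0
gripper_force: 66.5
t 8.12 pos [482.5 191.8  80.7] q [ 0.51  0.84  1.31 -0.82  1.7   0.79] F [ 0.4 -0.  -0.9] w 63.0 66.5
zdir [-0.063 -0.863 -0.5  ] ydir [ 0.997 -0.074  0.002]
turn(tool deg) [ 0.1 -0.  -0.1] shift in target axes [12.3  0.6  8.6]
[ 0.55761435 -0.08172164  0.04366021]
```

```bash
python3 -m pendant '[[[0,0,0,4,0.3,3,1],[0,0,0,4,0.3,3,1],[0,0,0,0,0,0,1]]]'; python3 -m pendant '[[[0,0,0,2,0,1.5,1],[0,0,0,0,0,0,1]]]';python3 -m pendant '[[[0,0,0,2,0,1,1],[0,0,0,0,0,0,1],[0,0,0,0,0,0,1]]]'
python3 - <<'E'
from h import *
go(-4.3,-60,[483,190.5,65.8])
E
```

```text
clock: 8.5
ee_pos: [482.8, 190.4, 70.0]
tcp_rot: [0.34, 0.635, 0.589, -0.366]
contact_force: [-0.6, 0.4, -0.8]
gripper_width: 63.0
gripper_force: 66.5
clock: 8.75
ee_pos: [482.9, 190.2, 67.8]
tcp_rot: [0.341, 0.635, 0.589, -0.366]
contact_force: [0.8, -0.4, -1.3]
gripper_width: 62.9
gripper_force: 66.5
clock: 9.12
ee_pos: [483.0, 190.3, 66.2]
tcp_rot: [0.341, 0.635, 0.589, -0.366]
contact_force: [0.3, 1.5, 4.7]
gripper_width: 63.1
gripper_force: 66.8
t 9.12 pos [483.  190.3  66.2] q [ 0.51  0.86  1.32 -0.82  1.68  0.81] F [0.3 1.5 4.7] w 63.1 66.8
zdir [-0.063 -0.864 -0.5  ] ydir [ 0.997 -0.074  0.002]
turn(tool deg) [ 0.1  0.  -0.1] shift in target axes [ 0.4 -0.   0.1]
```

```bash
python3 -m pendant '[[[0,0,0,0.6,0,-1,1],[0,0,0,0,0,0,1]]]'; python3 -m pendant '[[[0,0,0,0.6,0,-1,1],[0,0,0,0,0,0,1]]]'
```

```text
clock: 9.38
ee_pos: [483.0, 191.2, 66.1]
tcp_rot: [0.341, 0.635, 0.589, -0.366]
contact_force: [-0.0, -2.3, 5.2]
gripper_width: 63.1
gripper_force: 66.6
clock: 9.62
ee_pos: [483.1, 192.3, 66.1]
tcp_rot: [0.341, 0.635, 0.589, -0.366]
contact_force: [-0.5, -2.9, 5.8]
gripper_width: 63.2
gripper_force: 66.6
```

```bash
python3 -m pendant '[[[0,0,0,0.6,0,-1,1],[0,0,0,0,0,0,1]]]'; python3 -m pendant '[[[0,0,0,0.5,0,-0.8,1],[0,0,0,0,0,0,1]]]'
```

```text
clock: 9.88
ee_pos: [483.1, 192.7, 66.2]
tcp_rot: [0.341, 0.635, 0.588, -0.367]
contact_force: [0.3, -8.1, 4.8]
gripper_width: 62.9
gripper_force: 68.4
clock: 10.12
ee_pos: [483.0, 192.7, 66.2]
tcp_rot: [0.341, 0.635, 0.588, -0.368]
contact_force: [0.2, -14.8, 4.6]
gripper_width: 62.9
gripper_force: 69.4
```

```bash
python3 -m pendant '[[[0,0,0,-0.5,0,0.8,1],[0,0,0,0,0,0,0.5],[0,0,0,0,0,0,0.2],[0,0,0,0,0,0,0],[0,0,0,0,0,0,0],[0,0,0,0,0,0,0],[0,0,0,0,0,-20,0],[0,0,0,0,0,-50,0]]]'; python3 -m pendant '[[[0,0,0,0,0,-50,0],[0,0,0,0,0,-20,0],[0,0,0,0,0,0,0]]]'
python3 - <<'E'
from h import *
go(-4.3,60,[484,0,260])
f=cam('side','k.png')['frame'];g=cam('wrist','k2.png')['frame']
o=np.zeros((600,800,3),np.uint8)
o[:, :480]=cv2.resize(f[110:230,180:276],(480,600),interpolation=cv2.INTER_CUBIC);o[:240,480:]=cv2.resize(g,(320,240));cv2.imwrite('pics/k3.png',o)
E
```

```text
clock: 11.12
ee_pos: [487.4, 253.8, 100.5]
tcp_rot: [0.34, 0.635, 0.588, -0.368]
contact_force: [1.1, -0.1, 1.0]
gripper_width: 85.2
gripper_force: 0.0
clock: 11.5
ee_pos: [492.0, 315.7, 135.8]
tcp_rot: [0.341, 0.635, 0.589, -0.365]
contact_force: [0.6, -0.1, -0.3]
gripper_width: 85.5
gripper_force: 0.0
t 11.5 pos [492.  315.7 135.8] q [ 0.65  0.91  0.95 -0.79  1.99  0.67] F [ 0.6 -0.1 -0.3] w 85.5 0.0
zdir [-0.062 -0.863 -0.501] ydir [ 0.997 -0.073  0.003]
turn(tool deg) [2.000e-01 1.199e+02 1.000e-01] shift in target axes [ -50.1   15.6 -335.2]
```

View pics/k3.png

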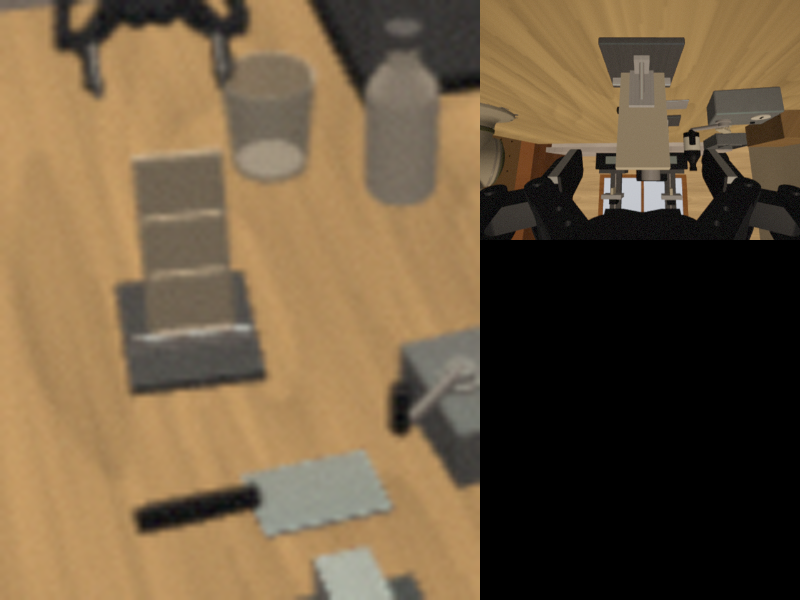

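Panel stands steadily in the rest, ribs toward -y (side crop rows 155–330), other items untouched. Now go round to the front side.

```bash
python3 -m pendant '[[[0,0,0,-43,0,-25,0],[0,0,0,-43,0,-25,0],[0,0,0,-43,0,-25,0],[0,10,0,0,0,0,0],[0,10,0,0,0,0,0],[0,10,0,0,0,0,0],[0,10,0,0,0,0,0],[0,10,0,0,0,0,0]]]'; python3 -m pendant '[[[0,10,0,0,0,0,0],[0,10,0,0,0,0,0],[0,10,0,0,0,0,0],[0,10,0,0,0,0,0],[0,10,0,0,0,0,0],[0,10,0,0,0,0,0],[0,10,0,0,0,0,0],[0,0,0,0,0,0,0]]]'
python3 - <<'E'
from h import *
T=R0(-4.3,60);d=T.apply([0,0,1])
go(-4.3,60,np.array([484.6,209.8,80.5])+22*d-90*d)
E
```

```text
clock: 12.6
ee_pos: [491.8, 314.3, 284.6]
tcp_rot: [0.058, 0.731, 0.677, -0.061]
contact_force: [-0.0, 0.3, -1.0]
gripper_width: 85.1
gripper_force: 0.0
clock: 13.6
ee_pos: [491.7, 313.4, 282.6]
tcp_rot: [-0.34, 0.637, 0.587, 0.365]
contact_force: [0.3, -0.5, -0.1]
gripper_width: 85.1
gripper_force: 0.0
t 13.6 pos [491.7 313.4 282.6] q [-0.06  0.34  1.6   1.08  1.37 -0.31] F [ 0.3 -0.5 -0.1] w 85.1 0.0
zdir [ 0.065  0.863 -0.502] ydir [ 0.997 -0.079 -0.005]
turn(tool deg) [ 0.   0.1 -0.4] shift in target axes [-227.     0.7  -56.9]
```

```bash
python3 -m pendant '[[[0,0,0,0,0,-28,0],[0,0,0,0,0,-29,0],[0,0,0,-55,0,0,0],[0,0,0,-57,0,0,0],[0,0,0,-60,0.5,0,0],[0,0,0,-55,0,0,0],[0,0,0,0,0,0,0],[0,0,0,0,0,0,0]]]'
python3 - <<'E'
from h import *
T=R0(-4.3,60);d=T.apply([0,0,1])
go(-4.3,60,np.array([484.6,209.8,80.5])+22*d)
c=cam('wrist','m.png')
a=np.radians(-4.3);R=Ro.from_euler('z',-4.3,degrees=True)*Ro.from_euler('x',-102,degrees=True)
print((proj(c,[R.apply([x,y,-6])+[484.6,209.8,80.5] for x,y in[(-32,-70),(32,-70),(32,70),(-32,70)]])*1.5625).round().tolist())
cv2.imwrite('pics/m2.png',cv2.resize(c['frame'],(800,600)))
E
```

```text
clock: 14.6
ee_pos: [480.8, 153.2, 117.8]
tcp_rot: [-0.339, 0.634, 0.59, 0.366]
contact_force: [0.1, 0.5, -0.7]
gripper_width: 85.5
gripper_force: 0.0
t 14.6 pos [480.8 153.2 117.8] q [-0.4   0.59  1.83  0.99  1.38 -0.88] F [ 0.1  0.5 -0.7] w 85.5 0.0
zdir [ 0.065  0.863 -0.502] ydir [ 0.997 -0.073  0.002]
turn(tool deg) [-0.   0.1  0.2] shift in target axes [-4.  -0.5 89.8]
[[314.0, 173.0], [494.0, 173.0], [467.0, 436.0], [342.0, 436.0]]
```

View pics/m2.png

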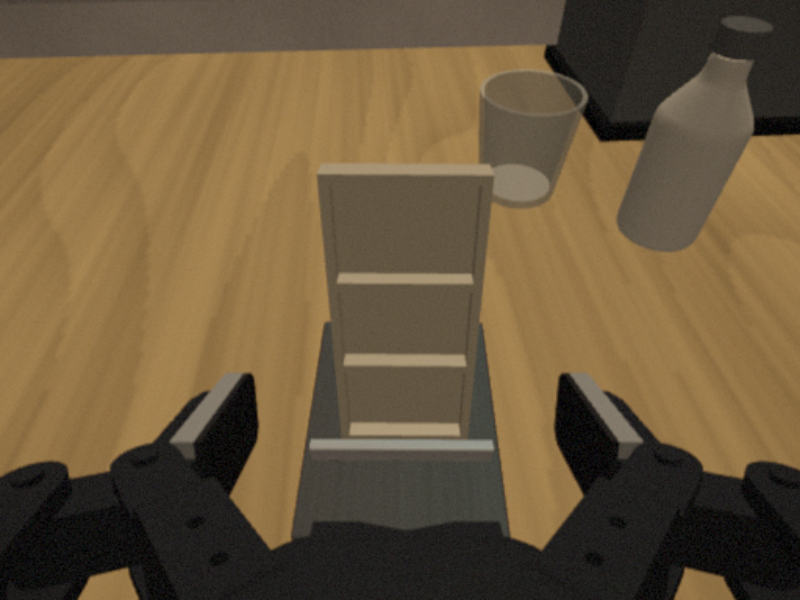

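Panel stands straight, (320–492, 170) at top to (340–468, 435) at the foot, matching prediction within 2 px at the centre line. Advance and grip.

```bash
python3 -m pendant '[[[0,0,0,-2,0,25,0],[0,0,0,-2,0,35,0],[0,0,0,0,0,25,0],[0,0,0,0,0,6,0],[0,0,0,0,0,0,0],[0,0,0,0,0,0,0]]]' 40;  python3 -m pendant '[[[0,0,0,0,0,0,1],[0,0,0,0,0,0,1],[0,0,0,0,0,0,1],[0,0,0,0,0,0,1],[0,0,0,0,0,0,1],[0,0,0,0,0,0,1]]]' 60
python3 - <<'E'
from h import *
go(-4.3,60,[0,0,0])
s=ctrl.get_state();w,x,y,z=s['tcp_rot'];C=Ro.from_quat([x,y,z,w])
print('pc',C.inv().apply(np.array([484.6,209.8,80.5])-s['ee_pos']))
E
```

```text
clock: 15.4
ee_pos: [486.8, 228.8, 68.6]
tcp_rot: [-0.339, 0.634, 0.59, 0.367]
contact_force: [-0.0, 0.7, 0.2]
gripper_width: 85.4
gripper_force: 0.0
clock: 16.15
ee_pos: [486.6, 228.6, 68.2]
tcp_rot: [-0.339, 0.635, 0.589, 0.367]
contact_force: [-1.5, -5.5, 5.0]
gripper_width: 62.9
gripper_force: 63.3
t 16.15 pos [486.6 228.6  68.2] q [-0.24  0.69  1.85  1.13  1.23 -0.94] F [-1.5 -5.5  5. ] w 62.9 63.3
zdir [ 0.066  0.863 -0.5  ] ydir [ 0.997 -0.075  0.002]
turn(tool deg) [0.1 0.  0.1] shift in target axes [-191.3 -468.1 -194.9]
pc [  1.20851931  -0.5865247  -22.5083283 ]
```

```bash
python3 -m pendant '[[[0,0,0,3.6,0,-3.8,1],[0,0,0,15,0,-13,1],[0,0,0,26,0,-18,1],[0,0,0,30,0,-25,1],[0,0,0,30,0,-35,1],[0,0,0,25,0,-35,1],[0,0,0,0,0,-30,1],[0,0,0,0,0,0,1]]]'; python3 -m pendant '[[[0,-9.75,0,0,0,0,1],[0,-9.75,0,0,0,0,1],[0,-9.75,0,0,0,0,1],[0,-9.75,0,0,0,0,1],[0,-9.75,0,0,0,0,1],[0,-9.75,0,0,0,0,1],[0,-9.75,0,0,0,0,1],[0,-9.75,0,0,0,0,1]]]'
python3 - <<'E'
from h import *
T=R0(3,-18)
p=np.array([520.5,-155.5,66])-T.apply([1.2,-.6,-22.5]);print(p)
go(3,-18,p+[0,0,80])
E
```

```text
clock: 17.15
ee_pos: [480.9, 154.7, 260.7]
tcp_rot: [-0.338, 0.635, 0.589, 0.368]
contact_force: [-0.0, 0.7, -1.8]
gripper_width: 62.8
gripper_force: 65.7
clock: 18.15
ee_pos: [480.1, 156.8, 259.5]
tcp_rot: [0.109, 0.723, 0.672, -0.116]
contact_force: [-0.2, -0.5, -1.2]
gripper_width: 63.0
gripper_force: 65.7
[ 521.52279281 -163.55165587   44.97204878]
t 18.15 pos [480.1 156.8 259.5] q [ 0.24  0.35  1.3  -0.3   1.59  0.32] F [-0.2 -0.5 -1.2] w 63.0 65.7
zdir [-0.022 -0.313 -0.949] ydir [ 0.997 -0.073  0.001]
turn(tool deg) [-2.2  0.3 -6.9] shift in target axes [-264.8   24.6  227.4]
```

```bash
python3 -m pendant '[[[-2.2,0.3,-6.9,0,0,0,1],[0,0,0,-20,2,17,1],[0,0,0,-40,4,34,1],[0,0,0,-44,4,38,1],[0,0,0,-44,4,38,1],[0,0,0,-44,4,38,1],[0,0,0,-40,4,34,1],[0,0,0,-25,2,21,1]]]'; python3 -m pendant '[[[0,0,0,-8,0.6,7.4,1],[0,0,0,0,0,0,1],[0,0,0,0,0,0,1],[0,0,0,0,0,0,1]]]'
python3 - <<'E'
from h import *
go(3,-18,[521.5,-163.6,45])
c=cam('side','n1.png');d=cam('scene','n2.png');cam('wrist','n3.png')
E
```

```text
clock: 19.15
ee_pos: [520.1, -155.1, 126.4]
tcp_rot: [0.11, 0.681, 0.717, -0.106]
contact_force: [0.4, 0.3, -1.0]
gripper_width: 62.8
gripper_force: 65.9
clock: 19.65
ee_pos: [522.1, -163.0, 124.4]
tcp_rot: [0.112, 0.68, 0.717, -0.105]
contact_force: [-0.4, 1.3, -2.3]
gripper_width: 62.7
gripper_force: 65.9
t 19.65 pos [ 522.1 -163.   124.4] q [-0.39  0.46  1.55 -0.33  1.02 -0.28] F [-0.4  1.3 -2.3] w 62.7 65.9
zdir [ 0.018 -0.304 -0.953] ydir [0.999 0.053 0.002]
turn(tool deg) [ 0.1 -0.3  0. ] shift in target axes [23.9 -0.7 75.7]
```

```bash
python3 -m pendant '[[[0,0,0,6,-0.2,19,1],[0,0,0,7,-0.3,23,1],[0,0,0,6,-0.2,20,1],[0,0,0,3,0,8,1],[0,-0.3,0,0,0,0,1],[0,0,0,0,0,0,1]]]'; python3 -m pendant '[[[0,0,0,0.6,0,2,1],[0,0,0,0,0,0,1]]]'; python3 -m pendant '[[[0,0,0,0.6,0,2,1],[0,0,0,0,0,0,1],[0,0,0,0,0,0,1]]]'
python3 - <<'E'
from h import *
go(3,-18,[521.5,-163.6,45])
print(ctrl.get_state()['torque'])
E
```

```text
clock: 20.55
ee_pos: [521.8, -164.3, 51.4]
tcp_rot: [0.115, 0.68, 0.716, -0.107]
contact_force: [0.3, -0.6, -1.0]
gripper_width: 63.2
gripper_force: 66.0
clock: 20.8
ee_pos: [521.4, -164.4, 48.7]
tcp_rot: [0.114, 0.68, 0.716, -0.107]
contact_force: [0.6, -0.0, -1.0]
gripper_width: 63.0
gripper_force: 66.0
clock: 21.18
ee_pos: [521.6, -164.5, 46.8]
tcp_rot: [0.114, 0.68, 0.716, -0.107]
contact_force: [-0.1, -0.8, 3.8]
gripper_width: 62.6
gripper_force: 66.7
t 21.18 pos [ 521.6 -164.5   46.8] q [-0.39  0.57  1.64 -0.39  0.83 -0.19] F [-0.1 -0.8  3.8] w 62.6 66.7
zdir [ 0.018 -0.309 -0.951] ydir [0.999 0.052 0.002]
turn(tool deg) [ 0.1  0.  -0.1] shift in target axes [ 1.4 -0.   1.4]
[0.20347795 0.16478853 0.00784871]
```

```bash
python3 -m pendant '[[[0,0,0,0.3,0,1,1],[0,0,0,0,0,0,1],[0,0,0,0,0,0,1]]]'; python3 -m pendant '[[[0,0,0,0,0,0,0.6],[0,0,0,0,0,0,0.3],[0,0,0,0,0,0,0],[0,0,0,0,0,0,0],[0,0,0,0,0,0,0]]]';  python3 -m pendant '[[[0,0,0,0,0,-15,0],[0,0,0,0,0,-50,0],[0,0,0,0,0,-55,0],[0,0,0,40,0,-30,0],[0,0,0,55,0,0,0],[0,0,0,55,0,0,0],[0,0,0,0,0,0,0]]]'
python3 - <<'E'
from h import *
go(3,0,[521.5,-163.6,200])
s=cam('side','p1.png');n=cam('scene','p2.png');w=cam('wrist','p3.png')
for nm,c in(('side',s),('scene',n),('wrist',w)):
    q=proj(c,[[*( [520.5,-155.5]+Ro.from_euler('z',3,degrees=True).apply([x,y,0])[:2]),72] for x,y in[(-32,-70),(32,-70),(32,70),(-32,70)]]);print(nm,q.round(1).tolist())
    h=cv2.cvtColor(c['frame'],cv2.COLOR_BGR2HSV);u,v=q.mean(0).astype(int)
    if 0<u<512 and 0<v<384: print('hsv c',h[v,u],[h[min(383,max(0,int(v+d))),min(511,max(0,int(u+e)))].tolist() for d,e in((-30,0),(30,0),(0,-40),(0,40),(6,0),(-6,0))])
E
```

```text
clock: 21.55
ee_pos: [521.6, -164.6, 46.3]
tcp_rot: [0.115, 0.68, 0.716, -0.107]
contact_force: [-1.6, 0.9, 11.9]
gripper_width: 62.9
gripper_force: 67.5
clock: 22.18
ee_pos: [521.3, -164.4, 45.1]
tcp_rot: [0.114, 0.68, 0.716, -0.107]
contact_force: [0.0, -0.9, 0.0]
gripper_width: 85.8
gripper_force: 0.0
clock: 23.05
ee_pos: [510.6, 27.5, 141.4]
tcp_rot: [0.113, 0.678, 0.718, -0.107]
contact_force: [0.3, -1.4, -0.3]
gripper_width: 85.0
gripper_force: 0.0
t 23.05 pos [510.6  27.5 141.4] q [-0.02  0.43  1.55 -0.34  1.16  0.06] F [ 0.3 -1.4 -0.3] w 85.0 0.0
zdir [ 0.017 -0.308 -0.951] ydir [ 0.998  0.057 -0.   ]
turn(tool deg) [ 0.  18.   0.2] shift in target axes [-191.4    0.9  -58.6]
side [[249.4, 246.1], [270.6, 241.0], [255.2, 209.9], [235.6, 214.2]]
hsv c [ 19  66 220] [[17, 124, 185], [68, 12, 82], [17, 126, 195], [17, 123, 193], [18, 69, 215], [19, 67, 220]]
scene [[176.4, 202.8], [188.2, 218.3], [227.9, 192.5], [215.7, 178.2]]
hsv c [ 19  89 166] [[17, 147, 163], [11, 48, 59], [18, 149, 159], [17, 147, 149], [19, 90, 165], [18, 89, 154]]
wrist [[229.7, 364.6], [287.9, 364.5], [296.0, 279.4], [221.4, 279.5]]
hsv c [ 18  77 163] [[18, 76, 165], [60, 255, 6], [18, 130, 155], [17, 132, 153], [19, 76, 161], [19, 74, 162]]
```

```bash
cat > fit.py <<'E'
from h import *
from scipy.optimize import minimize
def mask(c,q):
    h=cv2.cvtColor(c['frame'],cv2.COLOR_BGR2HSV)
    m=((abs(h[...,0].astype(int)-18)<6)&(h[...,1]>50)&(h[...,1]<112)&(h[...,2]>95)).astype(np.uint8)
    n,l,st,ce=cv2.connectedComponentsWithStats(m);u,v=q.mean(0).astype(int)
    return (l==l[v,u]).astype(np.uint8)
def box(p,z0,z1,L,W):
    R=Ro.from_euler('z',p[2],degrees=True)
    return [R.apply([x*W/2,y*L/2,0])+[p[0],p[1],z] for x in(-1,1) for y in(-1,1) for z in(z0,z1)]
def fit(cs,p0,z0=60,z1=72,L=140,W=64):
    S=8;Ms=[]
    for c in cs:
        q=proj(c,box(p0,z0,z1,L,W));o=q.min(0).astype(int)-12;e=q.max(0).astype(int)+12
        m=mask(c,q)[o[1]:e[1],o[0]:e[0]];Ms.append((c,o,cv2.resize(m.astype(np.float32),None,fx=S,fy=S,interpolation=cv2.INTER_LINEAR)))
    def f(p):
        t=0
        for c,o,m in Ms:
            q=((proj(c,box(p,z0,z1,L,W))-o+.5)*S-.5).astype(np.float32);a=np.zeros_like(m);cv2.fillConvexPoly(a,cv2.convexHull(q.round().astype(np.int32)),1.)
            t+=abs(a-m).sum()/m.sum()
        return t
    r=minimize(f,p0,method='Nelder-Mead',options=dict(initial_simplex=np.array(p0)+np.array([[0,0,0],[6,0,0],[0,6,0],[0,0,5]])))
    return r.x.round(1),round(r.fun,3)
E
python3 - <<'E'
from fit import *
s=load('p1.png');n=load('p2.png')
for cs in([s],[n],[s,n]): print(fit(cs,[520.5,-155.5,3]))
E
```

```text
(array([ 522.1, -156.3,    3.7]), np.float64(0.111))
(array([ 520.5, -157.5,    2.3]), np.float64(0.065))
(array([ 521.4, -157.1,    3.3]), np.float64(0.184))
```

```bash
python3 -m pendant '[[[0,9,0,0,0,-10,1],[0,9,0,0,0,-10,1],[0,0,3,0,0,0,1],[0,0,0,0,0,0,1],[0,0,0,0,0,0,1]]]' 30
python3 - <<'E'
from h import *
go(0,0,[583,-46,72])
E
```

```text
clock: 23.82
ee_pos: [511.2, 28.6, 161.2]
tcp_rot: [0.001, 0.707, 0.707, 0.0]
contact_force: [-0.3, -0.8, 0.4]
gripper_width: 0.3
gripper_force: 0.0
t 23.82 pos [511.2  28.6 161.2] q [-0.18  0.38  1.52  0.    1.24 -0.18] F [-0.3 -0.8  0.4] w 0.3 0.0
zdir [ 0.001 -0.    -1.   ] ydir [1.    0.    0.001]
turn(tool deg) [0.1 0.  0. ] shift in target axes [-74.6  71.8  89.2]
```

```bash
python3 -m pendant '[[[0,0,0,-37,36,0,1],[0,0,0,-37.5,36,0,1],[0,0,0,0,0,35,1],[0,0,0,0,0,35,1],[0,0,0,0,0,19,1],[0,0,0,0,0,0,1]]]' 
python3 -m pendant '[[[0,0,0,10,0,0,1],[0,0,0,8,0,0,1],[0,0,0,0,0,0,1]]]'
python3 -m pendant '[[[0,0,0,5,-2,0,1],[0,0,0,5,-3,0,1],[0,0,0,0,0,0,1]]]'
```

```text
clock: 24.58
ee_pos: [582.6, -45.3, 70.9]
tcp_rot: [-0.001, 0.707, 0.707, -0.0]
contact_force: [-0.3, 0.4, -0.1]
gripper_width: 0.1
gripper_force: 0.0
clock: 24.95
ee_pos: [583.5, -26.7, 72.8]
tcp_rot: [0.001, 0.707, 0.707, 0.001]
contact_force: [0.2, -0.0, 0.1]
gripper_width: -0.1
gripper_force: 0.0
clock: 25.32
ee_pos: [577.4, -17.9, 72.1]
tcp_rot: [0.0, 0.707, 0.707, -0.001]
contact_force: [-3.0, -4.0, 0.9]
gripper_width: 0.2
gripper_force: 2.3
```

```bash
python3 -m pendant '[[[0,0,0,9,-3,0,1],[0,0,0,10,-3,0,1],[0,0,0,10,-2,0,1],[0,0,0,10,-1,0,1],[0,0,0,10,0,0,1],[0,0,0,10,2,0,1],[0,0,0,8,2,0,1],[0,0,0,0,0,0,1]]]' 
python3 -m pendant '[[[0,0,0,4,2,0,1],[0,0,0,3,1,0,1],[0,0,0,0,0,0,1]]]'
```

```text
clock: 26.32
ee_pos: [573.6, 50.1, 72.1]
tcp_rot: [0.0, 0.707, 0.707, 0.001]
contact_force: [-2.9, -2.7, 1.5]
gripper_width: 0.1
gripper_force: 1.6
clock: 26.7
ee_pos: [576.5, 56.5, 72.1]
tcp_rot: [0.0, 0.707, 0.707, 0.0]
contact_force: [-2.0, -3.9, 0.3]
gripper_width: 0.2
gripper_force: 1.7
```

```bash
python3 -m pendant '[[[0,0,0,3,1.5,0,1],[0,0,0,0,0,0,1]]]';python3 -m pendant '[[[0,0,0,2,1,0,1],[0,0,0,0,0,0,1]]]';python3 -m pendant '[[[0,0,0,2,1,0,1],[0,0,0,0,0,0,1]]]';python3 -m pendant '[[[0,0,0,1.5,0.8,0,1],[0,0,0,0,0,0,1]]]'
```

```text
clock: 26.95
ee_pos: [577.9, 59.6, 72.1]
tcp_rot: [0.0, 0.707, 0.707, 0.0]
contact_force: [-2.5, -3.1, 0.8]
gripper_width: 0.2
gripper_force: 1.7
clock: 27.2
ee_pos: [578.8, 61.6, 72.1]
tcp_rot: [0.0, 0.707, 0.707, 0.0]
contact_force: [-1.7, -3.5, 0.4]
gripper_width: -0.1
gripper_force: 1.7
clock: 27.45
ee_pos: [579.4, 62.7, 72.1]
tcp_rot: [0.001, 0.707, 0.707, -0.001]
contact_force: [-5.2, -8.1, 2.0]
gripper_width: 0.1
gripper_force: 4.2
clock: 27.7
ee_pos: [579.6, 63.1, 72.1]
tcp_rot: [0.001, 0.707, 0.707, -0.002]
contact_force: [-8.3, -15.1, 3.7]
gripper_width: -0.2
gripper_force: 7.1
```

```bash
python3 -m pendant '[[[0,0,0,-14,-6,0,1],[0,0,0,-20,-5,0,1],[0,0,0,-20,0,0,1],[0,0,0,-20,2,0,1],[0,0,0,-20,4,0,1],[0,0,0,-15,3,0,1],[0,0,0,0,0,0,1],[0,0,0,0,0,-50,1]]]'; python3 -m pendant '[[[0,0,0,0,0,-55,1],[0,0,0,0,0,-40,1],[0,0,0,-20,-62,-20,1],[0,0,0,0,-62,0,1],[0,0,0,0,-62,0,1],[0,0,0,0,0,0,1],[0,0,0,0,0,0,1]]]'
python3 - <<'E'
from fit import *
go(0,0,[500,0,200])
s=cam('side','z1.png');n=cam('scene','z2.png')
for cs in([s],[n]): 
    try: print(fit(cs,[520.5,-155.5,3]))
    except Exception as e: print(e)
# post: darkness at rest location vs stop location, before/after
for nm,c,o in(('s',s,'p1.png'),('n',n,'p2.png')):
    b=load(o)
    for p in([585.5,-5.5,85],[579,81,85]):
        u,v=proj(c,[p])[0].round().astype(int);print(nm,p,c['frame'][v-1:v+2,u-1:u+2].mean().round(),b['frame'][v-1:v+2,u-1:u+2].mean().round())
    d=cv2.absdiff(c['frame'],b['frame']).max(2)>45;k,l,st,ce=cv2.connectedComponentsWithStats(d.astype(np.uint8));print([(x.tolist()) for x in st[1:] if x[4]>12])
E
```

```text
clock: 28.7
ee_pos: [576.8, -43.3, 119.6]
tcp_rot: [-0.003, 0.707, 0.707, -0.001]
contact_force: [1.1, -0.4, 1.1]
gripper_width: 0.2
gripper_force: 0.0
clock: 29.58
ee_pos: [398.0, -62.1, 235.7]
tcp_rot: [0.001, 0.707, 0.707, 0.001]
contact_force: [-0.4, -0.2, -0.0]
gripper_width: -0.3
gripper_force: 0.0
t 29.57 pos [398.  -62.1 235.7] q [-0.45  0.11  1.66  0.    1.37 -0.45] F [-0.4 -0.2 -0. ] w -0.3 0.0
zdir [ 0.002 -0.    -1.   ] ydir [ 1.    -0.     0.002]
turn(tool deg) [ 0.1  0.  -0. ] shift in target axes [ 62.1 102.   35.7]
(array([ 521.8, -156.9,    3.7]), np.float64(0.111))
(array([ 520.6, -157.6,    2.4]), np.float64(0.063))
s [585.5, -5.5, 85] 25.0 26.0
s [579, 81, 85] 140.0 138.0
[[4, 0, 54, 34, 1320], [65, 0, 22, 44, 168], [81, 0, 134, 91, 3608], [147, 24, 31, 29, 373], [69, 49, 11, 28, 156], [105, 69, 5, 13, 35], [170, 73, 86, 100, 4068], [157, 80, 10, 8, 46], [72, 85, 5, 12, 37], [104, 86, 4, 8, 19], [206, 97, 5, 7, 25], [90, 120, 40, 90, 1850], [47, 124, 43, 54, 1126], [80, 159, 16, 19, 157], [67, 207, 12, 4, 26], [26, 209, 19, 32, 266], [58, 209, 11, 3, 16], [50, 213, 23, 12, 129]]
n [585.5, -5.5, 85] 19.0 19.0
n [579, 81, 85] 112.0 114.0
[[155, 0, 9, 25, 185], [204, 0, 7, 6, 36], [241, 0, 2, 14, 21], [259, 0, 4, 8, 22], [176, 9, 29, 11, 146], [242, 17, 6, 11, 34], [212, 23, 4, 11, 27], [238, 22, 67, 140, 3930], [158, 35, 8, 5, 31], [217, 40, 8, 11, 42], [180, 42, 21, 20, 247], [235, 44, 9, 11, 40], [222, 55, 8, 4, 19], [137, 59, 4, 13, 26], [145, 61, 10, 10, 27], [185, 61, 24, 8, 108], [179, 60, 62, 64, 1538], [145, 84, 5, 5, 18]]
```

```bash
python3 -c "
from plant import ctrl
print(ctrl.finish_job())"
```

```text
the job is handed in; nothing more can be done
None
```

The panel is back flat on the cure stand with the ribbed face up, about 1–2 mm off centre and within about 1° of the stand's line; the timer lever was pushed to its stop and sprang back to rest, and I handed the job in at about 30 s, with no verdict returned.

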